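# Send the copper lantern foot through the self-closing gate

## Task

With your fingertips only, slide the round copper lantern foot along the tiled shelf, in between the two curbs, so that it pushes the little iron gate open and goes right through onto the landing behind. As soon as it is clear of the gate's swing, withdraw the fingers while the gate still rests open against them, so that it falls fully shut behind the foot and not behind your fingers. Keep the foot upright on the tiles and push it gently and steadily: never pinch, lift, tip or bat it, do not reach round to open the gate without it, and leave the chimney, punch, pane and scribe where they are.

Things in the scene. Friction and masses are not known exactly. Their poses are not given: they have to be found in the camera images.
- shelf: Fixed low shelf. Origin: on its underside, below the middle of the closed gate; tile surface 30 mm above. Its +x is the way the foot travels through the gate (roughly from the robot's left to its right), +y the gate's hinge side. Tiles span x -215 to +205, y -110 to +110 mm. Iron posts at x 0, y +60 and -51 mm stand 40 mm above the tiles; nothing spans the gate overhead.
- lane_mouth (a point): Point on the tiles midway in the lane's mouth (shelf x -104, y 0 mm). Two curbs, 8 mm wide and 11 mm high, are 100 mm apart here and close in to a lane 72 mm wide (y -36 to +36 mm) at shelf x -62 mm.
- landing (a point): Point on the tiles in the middle of the landing behind the gate (shelf x 140, y 0 mm). The 72 mm wide lane runs on between its curbs past the gate and is closed by a cross curb, inner face at shelf x 193 mm.
- foot: Loose copper lantern foot: a round bun 50 mm in diameter, upright sides 32 mm high, domed top, 40 mm high in all, about 180 g. Stands on the open tiles ahead of the lane's mouth (shelf x -165 to -132 mm, up to 40 mm off the lane's centre line either way). Origin: centre of its underside.
- gate (a joint): Angle of the dark iron gate leaf, rad: 0 shut, grows as it swings to shelf +x, at most 1.75. Its near-upright pin at shelf x 0, y +48 mm leans so that its weight always swings it shut (under 1 N opens it; shuts in about 1 s). No latch. Leaf 90 mm long, 5 thick, 12 to 38 mm above the tiles, free end rises up to 16 mm as it opens. A foot centred beyond x 115 mm is clear of it.
- gate_toe (a point): Knob at the top of the gate leaf's free end, 33 mm above the tiles; with the gate shut at shelf x = 0, y = -36 mm. While the foot passes the leaf leans on it, then on the fingers behind it; fingers standing in the lane between the gate and shelf x 75 mm keep it open, beyond about x 90 mm it slips past them and shuts. Fingers raised straight up leave it to fall shut.
- chimney: Bystander: brass lantern chimney, open tube 68 mm wide at the foot, 105 mm tall, standing on the table past the landing end of the shelf. Origin: centre of its underside.
- punch: Bystander: steel dapping punch with ball end, 95 mm long, 20 mm high, lying on the tiles beside the landing (-y side). Origin: on its underside, near its middle.
- pane: Bystander: cobalt glass pane 90 x 45 x 5 mm lying flat on the tiles beside the landing (+y side). Origin: centre of its underside.
- scribe: Bystander: bone-handled scribe, 138 mm long, 11 mm high, lying on the table beside the shelf (-y side, towards the robot). Origin: on its underside, near its middle.
There are look-alikes about, which are no part of the job. What is meant by the foot is not blue, and is the smaller of those in its own colour.

How it is judged:
On the way, in this order (a step that is already met when the one before it is completed fails the run):
1. the foot is in the gateway, holding the gate open (value of joint gate above 0.5 rad and x of foot in the frame of shelf between -0.01 and 0.09 m), for 0.1 s.
2. the foot is past the gate and the gate has fallen shut behind it (x of foot in the frame of shelf between 0.035 and 0.18 m and y of foot in the frame of shelf between -0.03 and 0.03 m and value of joint gate below 0.06 rad), for 0.2 s.
At the end, for the whole second after the job is handed in: The foot stands upright (within 0.1 rad) and still on the tiles of the landing between the curbs, wholly beyond the gate (its centre more than 35 mm past it), and the gate is shut (within 0.06 rad) (all of step 2 and angle between foot's own z axis and vertical below 0.1 rad and z of foot in the frame of shelf between 0.026 and 0.034 m and linear speed of foot below 0.01 m/s); the robot touches nothing.
It fails at once if the foot is lifted more than 10 mm off the tiles or tipped by more than 0.4 rad (z of foot in the frame of shelf above 0.04 m or angle between foot's own z axis and vertical above 0.4 rad).
It fails at once if the fingers pinch the foot or press it with more than 18 N (contact force between the fingers and foot above 18 N).
It fails at once if the foot is batted along (faster than 0.4 m/s) (linear speed of foot above 0.4 m/s).
It fails at once if the gate is opened without the foot (over 0.35 rad while the foot is more than 70 mm short of it), or falls shut (under 0.06 rad) while the fingers are still down in the landing behind it ((value of joint gate above 0.35 rad and x of foot in the frame of shelf below -0.07 m) or (value of joint gate below 0.06 rad and x of the grasp point in the frame of shelf between 0.02 and 0.2 m and y of the grasp point in the frame of shelf between -0.045 and 0.045 m and z of the grasp point in the frame of shelf below 0.075 m)).
It fails at once if the chimney, punch, pane or scribe is moved more than 20 mm (distance of any of chimney, punch, pane, scribe from where it was at the start of the episode above 0.02 m).
It also fails if it takes over 46 s, if anything falls off the work surface, if the arm or the gripper's body presses on something with over 40 N, if the wrist force passes 120 N, or if a joint passes its speed limit or range.

## Robot

A 6-joint arm with a two-finger parallel gripper is mounted at the origin on the work surface. World frame = base frame: x ahead of the robot, y to its left, z up, the work surface at z = 0. Lengths are in m, angles in rad, forces in N, time in s.
With the tool pointing down it reaches from about 0.325 to 0.775 m from the base axis. Payload 9.3 kg.
Tool frame: the origin (TCP) lies midway between the tips of the shut fingers; the grasp point (between the pads) lies 19 mm behind it; y points along the fingers, x is the direction in which the jaws open and shut, and the axes are right-handed (so a half turn about y gives the same grasp; the last joint's range is limited). The gripper opens to 85 mm and grips with 20 to 120 N. Pads are 22 mm wide; open, the fingers measure 114 mm over their backs; the gripper's body (76 mm by 85 mm) begins 54 mm behind the grasp point. The pads swing forward as they close: fully open they stand 13 mm farther back than shut.
Start: joints at [-1.301, 0.259, 0.021, 1.334, 0, 1.418], TCP at [0.226, -0.502, 0.231] pointing down, gripper open.
Joint ranges: [-3.04, 3.04], [-0.91, 1.82], [-1.04, 1.36], [-1.92, 1.95], [-1.52, 1.45], [-3.14, 3.14]. Speed limits (rad/s): [2.22, 2.22, 2.79, 3.14, 3.14, 3.14].

## Interface

Orientations are given as a 3x3 rotation matrix whose columns are the frame's x, y, z axes.
In Python, from rig import env gives the robot as it stands. The module is installed in compiled form; this text tells all that it offers.
- The arm moves only by the tool play_rows, never from a script. Its argument "moves" is one flat list of numbers, 5 for each row, row after row: the opening, from 0 (shut) to 1 (fully open), then the shift along the tool's x, y, z in units of 0.8 m (1.0 is 0.8 m), then the turn about the tool's y in units of 2 pi rad (1.0 is 2 pi rad). In form: [hand, dx, dy, dz, turn, hand, dx, dy, dz, turn, ...]. A call has 1 to 10 rows; each row is the pose to reach, as a shift and turn from the pose commanded when the call began, along the tool's axes at that moment, turning the shorter way round; what a row does not reach only later rows make up. A row lasts 1/12 s, in which the tool goes at most 41.7 mm and 7.16 degrees, less where a joint would pass 70% of its speed; a pose out of reach is approached as far as the arm can. A call with a number of a shift or a turn outside -1 to 1 is refused whole. A call with a gripper value outside its range is refused whole. The fingers move at their own pace and stop on an object; the grip force is fixed at half the most. Time passes only in rows, so rows that repeat a pose let the fingers close. It gives the time, the measured TCP pose, the force and the opening at its end, in the units of the state.
- env.get_obs(): the state, without advancing time (a new reading comes with each control period).
- env.camera(name): name is "scene" or "top"; returns the picture (384x512x3 uint8, red, green, blue); there is no depth.
- env.camera_model(name): a dict with "fovy" (degrees; the focal length in pixels is half the picture's height over the tangent of half this angle, whatever the lens; pixels are square), "cx", "cy" (the principal point, pixels), "xyz" and "attitude" of the camera in the world. Camera axes: x right, y down, z forward; pixel columns grow to the right and rows downward; lengths in m; the calibration is good to about 2 mm. A picture is of the moment at which its call begins. camera_model takes no time and is no camera call.
- env.job_done(): hands the job in, once; it reports no verdict.
The state is a dict: "time": time; "joint_positions": joint angles; "qd": joint speeds; "tau": joint torques, N m; "eef_pos": TCP position; "tcp_rot": TCP orientation; "contact_force": force on the tool from outside, world axes, zero at the start; "moment": the same for the moment, N m; "finger_gap": opening from 0.0 (shut) to 1.0 (fully open).
Only numpy, scipy, OpenCV 4.12 (cv2) and the standard library are available. Lean on these libraries where they do the work, as an engineer would, in place of code of your own. Each camera call takes 0.05 s, during which the arm holds its last target.

## Working session

There is one attempt and no reset: what is moved stays moved. The work goes in short steps, Python scripts to look and compute and a tool call to move; the robot and the scene stay as the last step left them, time stands still between calls to the robot, and variables do not carry over. Pictures are saved under pics/ and viewed, and the job is handed in when it is done.

Besides the shell and the picture viewer there is one more tool, called after "Call:" in YAML: its name, and indented under it one key for each argument. play_rows: Moves the arm, as the interface text tells. Its arguments: {"type":"object","properties":{"moves":{"type":"array","items":{"type":"number","minimum":-1,"maximum":1}}},"required":["moves"]}

```bash
mkdir -p pics && python3 - <<'E'
from rig import env
import cv2, json
o=env.get_obs()
for k,v in o.items(): print(k,v)
for n in ("scene","top"):
    m=env.camera_model(n); print(n,m)
    im=env.camera(n); cv2.imwrite(f"pics/{n}0.png",cv2.cvtColor(im,cv2.COLOR_RGB2BGR))
E
```

```text
time 0.0
joint_positions [-1.30057736e+00  2.59228011e-01  2.07468873e-02  1.33369712e+00
 -3.41004265e-05  1.41818284e+00]
qd [2.09215002e-04 1.07034466e-03 3.62867154e-05 6.38541254e-04
 2.63460443e-03 1.52388681e-03]
tau [-2.28873869e-04 -5.55635870e+01  3.44534218e+01  1.36999571e-02
 -1.04000418e-05  1.70730459e-05]
eef_pos [ 0.2255928  -0.50129395  0.23064085]
tcp_rot [[ 4.10344839e-01 -4.01755958e-04  9.11930343e-01]
 [-9.11929401e-01  1.32267004e-03  4.10344998e-01]
 [-1.37104149e-03 -9.99999045e-01  1.76377756e-04]]
contact_force [ 0.19628191  0.70249583 -0.29879533]
moment [-0.03842969 -0.0017319  -0.02506384]
finger_gap 0.9959387592657544
scene {'fovy': 51.71039440455672, 'cx': 246.60058618340634, 'cy': 195.72128400076306, 'xyz': array([ 0.81797301, -0.41398987,  0.66205763]), 'attitude': array([[ 0.82714354,  0.42102724, -0.37224942],
       [ 0.56179674, -0.60205659,  0.56737314],
       [ 0.01476433, -0.67842754, -0.73451895]])}
top {'fovy': 50.6339588032989, 'cx': 257.03292776158446, 'cy': 192.2713491681497, 'xyz': array([0.50151025, 0.01154524, 0.87625463]), 'attitude': array([[-0.00833262, -0.99977549,  0.01948192],
       [-0.99995386,  0.00842407,  0.00461685],
       [-0.00477993, -0.01944255, -0.99979955]])}
```

View pics/scene0.png

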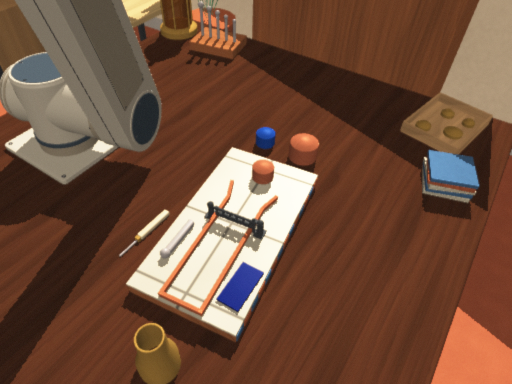

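View pics/top0.png

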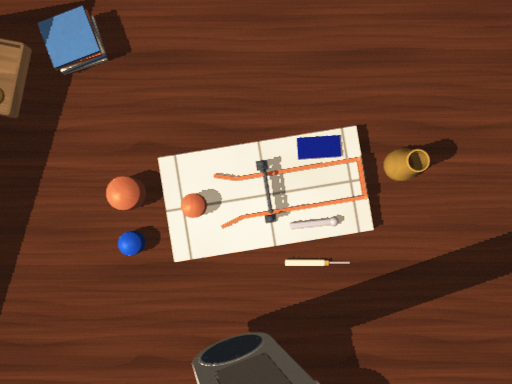

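The top view has three look-alikes. The copper bun on the tiles is at (193,205), a larger copper one is off the shelf at (125,193), and a blue one is at (130,243). The foot is the copper bun at (193,205), because it isn't blue and is the smaller of the two coppers. I'll confirm that in an enlarged crop and find the shelf.

```bash
python3 - <<'E'
import cv2
t=cv2.imread("pics/top0.png"); s=cv2.imread("pics/scene0.png")
c=t[120:270,100:250]; cv2.imwrite("pics/top0c.png",cv2.resize(c,None,fx=4,fy=4,interpolation=cv2.INTER_CUBIC))
c=t[120:270,150:385]; cv2.imwrite("pics/top0d.png",cv2.resize(c,None,fx=3.4,fy=3.4,interpolation=cv2.INTER_CUBIC))
c=s[120:340,120:330]; cv2.imwrite("pics/scene0c.png",cv2.resize(c,None,fx=2.7,fy=2.7,interpolation=cv2.INTER_CUBIC))
E
```

```text
(no output)
```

View pics/top0c.png

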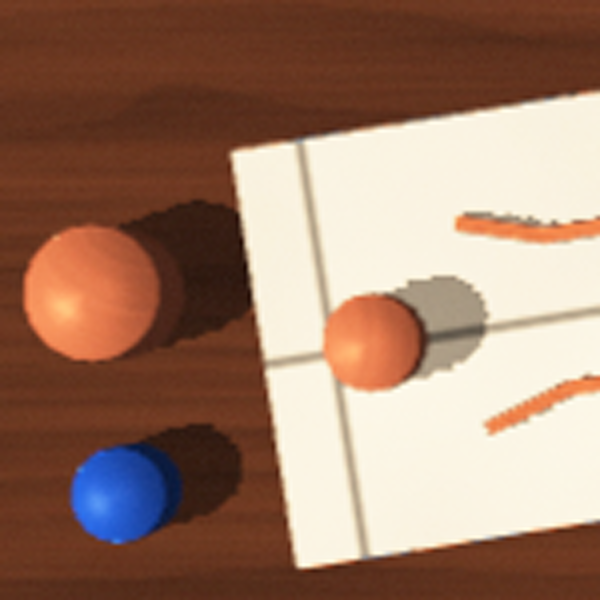

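View pics/top0d.png

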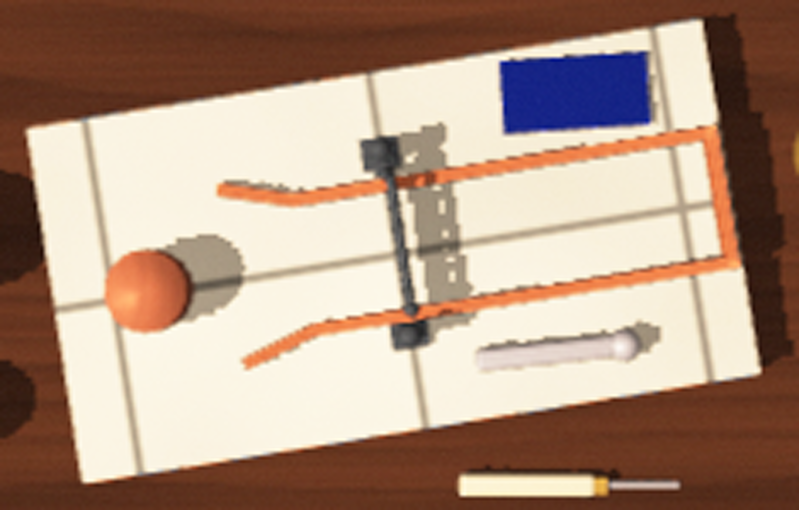

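View pics/scene0c.png

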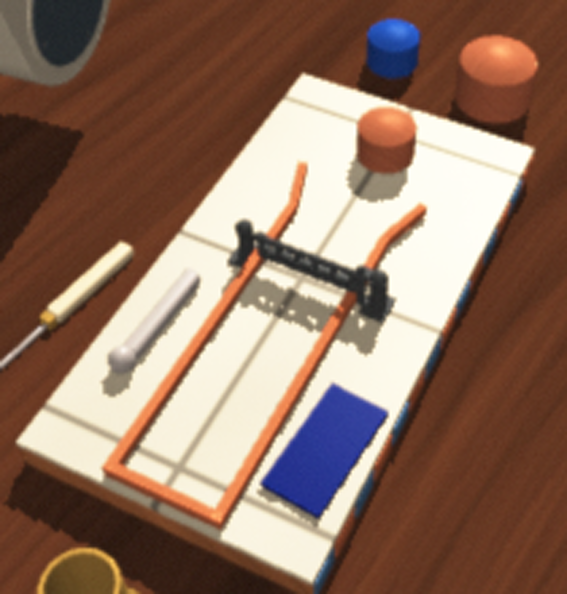

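The crop confirms it: the foot at top (193,205) is the smaller copper bun, standing on the tiles. The bigger copper and the blue one are both off the shelf. The hinge post is the thicker one at the top of the top view. Next I'll measure the shelf and foot poses.

```bash
cat > h.py <<'E'
import numpy as np, cv2
from rig import env
from scipy.optimize import least_squares
def cam(n):
    m=env.camera_model(n); f=192/np.tan(np.radians(m['fovy']/2))
    return f,m['cx'],m['cy'],np.array(m['xyz']),np.array(m['attitude'])
def proj(n,P):
    f,cx,cy,t,R=cam(n); p=(np.atleast_2d(P)-t)@R
    return np.c_[cx+f*p[:,0]/p[:,2],cy+f*p[:,1]/p[:,2]]
def ray(n,uv,z):
    f,cx,cy,t,R=cam(n); uv=np.atleast_2d(uv)
    d=np.c_[(uv[:,0]-cx)/f,(uv[:,1]-cy)/f,np.ones(len(uv))]@R.T
    return t+d*((z-t[2])/d[:,2])[:,None]
def shelf2w(p,s):  # p = x,y,yaw
    c,sn=np.cos(p[2]),np.sin(p[2]); s=np.atleast_2d(s)
    return np.c_[p[0]+c*s[:,0]-sn*s[:,1],p[1]+sn*s[:,0]+c*s[:,1],s[:,2]]
def w2shelf(p,w):
    c,sn=np.cos(p[2]),np.sin(p[2]); w=np.atleast_2d(w); d=w[:,:2]-np.array(p[:2])
    return np.c_[c*d[:,0]+sn*d[:,1],-sn*d[:,0]+c*d[:,1],w[:,2]]
def cylpts(x,y,z0):
    a=np.linspace(0,2*np.pi,60,endpoint=False); L=[]
    for r,z in ((.025,0),(.025,.032),(.022,.036),(.015,.0385),(.001,.04)):
        L.append(np.c_[x+r*np.cos(a),y+r*np.sin(a),np.full(60,z0+z)])
    return np.vstack(L)
def orange(im):
    h=cv2.cvtColor(im,cv2.COLOR_RGB2HSV); return ((h[...,0]<14)&(h[...,1]>130)&(h[...,2]>90)).astype(np.uint8)
def white(im):
    h=cv2.cvtColor(im,cv2.COLOR_RGB2HSV); return ((h[...,1]<70)&(h[...,2]>110)).astype(np.uint8)
E
python3 - <<'E'
from h import *
from PIL import Image
E
python3 - <<'E'
from h import *
t=cv2.cvtColor(cv2.imread("pics/top0.png"),cv2.COLOR_BGR2RGB); s=cv2.cvtColor(cv2.imread("pics/scene0.png"),cv2.COLOR_BGR2RGB)
# shelf corners from top: white mask hull
C=np.array([[-.215,.11,.03],[.205,.11,.03],[.205,-.11,.03],[-.215,-.11,.03]])
obs={}
for n,im,box in (("top",t,(150,120,385,270)),("scene",s,(120,140,325,335))):
    m=white(im); mm=np.zeros_like(m); x0,y0,x1,y1=box; mm[y0:y1,x0:x1]=m[y0:y1,x0:x1]
    k,l,st,_=cv2.connectedComponentsWithStats(cv2.morphologyEx(mm,cv2.MORPH_CLOSE,np.ones((7,7))))
    i=1+np.argmax(st[1:,4]); pts=np.argwhere(l==i)[:,::-1].astype(np.int32)
    h=cv2.convexHull(pts); q=cv2.approxPolyN(h,4)[0] if hasattr(cv2,'approxPolyN') else None
    print(n,st[i],q.tolist()); obs[n]=q.reshape(-1,2).astype(float)
    np.save(f"hull_{n}.npy",h)
q=obs["top"]; w=ray("top",q,.03); print(w.round(4).tolist())
E
```

```text
top [  158   125   216   137 19467] [[373, 230], [174, 262], [157, 157], [356, 125]]
scene [  126   148   191   187 16268] [[235, 336], [125, 284], [232, 147], [319, 175]]
[[0.4375, -0.225, 0.03], [0.3744, 0.1894, 0.03], [0.5935, 0.224, 0.03], [0.6569, -0.1925, 0.03]]
```

```bash
python3 - <<'E'
from h import *
t=cv2.cvtColor(cv2.imread("pics/top0.png"),cv2.COLOR_BGR2RGB); s=cv2.cvtColor(cv2.imread("pics/scene0.png"),cv2.COLOR_BGR2RGB)
C=np.array([[-.215,.11,.03],[.205,.11,.03],[.205,-.11,.03],[-.215,-.11,.03]])
qt=np.array([[157,157],[356,125],[373,230],[174,262]])+.5   # approx, outer
qs=np.array([[319,175],[235,336],[125,284],[232,147]])+.5
def res(p,which):
    r=[]
    if 't' in which: r.append((proj("top",shelf2w(p,C))-qt).ravel())
    if 's' in which: r.append((proj("scene",shelf2w(p,C))-qs).ravel())
    return np.concatenate(r)
for w in ('t','s','ts'):
    f=least_squares(res,[.51,0,-1.42],args=(w,)); print(w,f.x.round(4),np.degrees(f.x[2]).round(2),res(f.x,w).round(1))
p=f.x
ft=least_squares(res,[.51,0,-1.42],args=('t',)).x
np.save("shelf.npy",ft)
# foot by silhouette
def footfit(n,im,p,guess):
    m=orange(im); k,l,st,ce=cv2.connectedComponentsWithStats(m)
    g=proj(n,[[guess[0],guess[1],.05]])[0]; i=l[int(g[1]),int(g[0])]
    mm=(l==i); print(n,st[i],ce[i])
    c=ce[i]
    def r(x):
        h=cv2.convexHull(proj(n,cylpts(x[0],x[1],.03)).astype(np.float32)); M=cv2.moments(h)
        return [M['m10']/M['m00']-c[0],M['m01']/M['m00']-c[1]]
    x=least_squares(r,guess).x
    h=cv2.convexHull(proj(n,cylpts(x[0],x[1],.03)).astype(np.float32)); print(' model area',cv2.contourArea(h), 'seen',st[i][4])
    return x
g=ray("top",[[193,205]],.055)[0][:2]
for n,im in (("top",t),("scene",s)):
    x=footfit(n,im,p,g); print(n,x.round(4),'shelf',w2shelf(ft,[[x[0],x[1],.03]]).round(4), w2shelf(p,[[x[0],x[1],.03]]).round(4))
# draw model overlay
for n,im in (("top",t),("scene",s)):
    b=cv2.cvtColor(im,cv2.COLOR_RGB2BGR).copy(); b=cv2.resize(b,None,fx=3,fy=3,interpolation=cv2.INTER_CUBIC)
    def dl(S,col):
        q=(proj(n,shelf2w(ft,S))*3).astype(np.int32); cv2.polylines(b,[q.reshape(-1,1,2)],False,col,1)
    dl(np.vstack([C,C[:1]]),(0,255,0))
    for sg in(1,-1): dl(np.array([[-.104,sg*.05,.041],[-.062,sg*.036,.041],[.193,sg*.036,.041]]),(255,0,255))
    dl(np.array([[0,.048,.068],[0,-.042,.068]]),(255,255,0))
    x0,y0,w,h=((150,115,235,160) if n=="top" else (115,135,215,205)); cv2.imwrite(f"pics/ov_{n}.png",b[y0*3:(y0+h)*3,x0*3:(x0+w)*3])
E
```

```text
t [ 0.5153 -0.007  -1.4196] -81.34 [ 0.4  0.4 -0.2  0.4  0.1 -0.4 -0.3 -0.4]
s [ 0.5203 -0.009  -1.424 ] -81.59 [-1.   0.3  0.   0.3  0.5 -0.4  0.4  0.1]
ts [ 0.5176 -0.0078 -1.4206] -81.4 [ 0.9 -0.8  0.2 -0.6  0.5 -1.5  0.  -1.6 -2.  -0.7 -0.4 -1.2  0.1 -1.4
 -0.6 -0.6]
top [181 194  24  23 459] [192.7211329  204.96514161]
 model area 531.6963618665468 seen 459
top [0.4929 0.1465] shelf [[-0.1551  0.001   0.03  ]] [[-0.1563 -0.0014  0.03  ]]
scene [253 160  21  24 430] [262.5744186  171.54883721]
 model area 504.88882709259633 seen 430
scene [0.4938 0.1432] shelf [[-0.1517  0.0014  0.03  ]] [[-0.1529 -0.0009  0.03  ]]
```

View pics/ov_top.png

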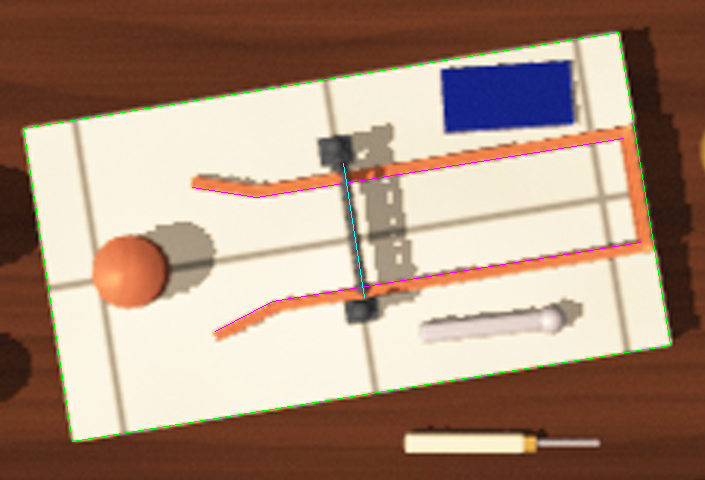

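View pics/ov_scene.png

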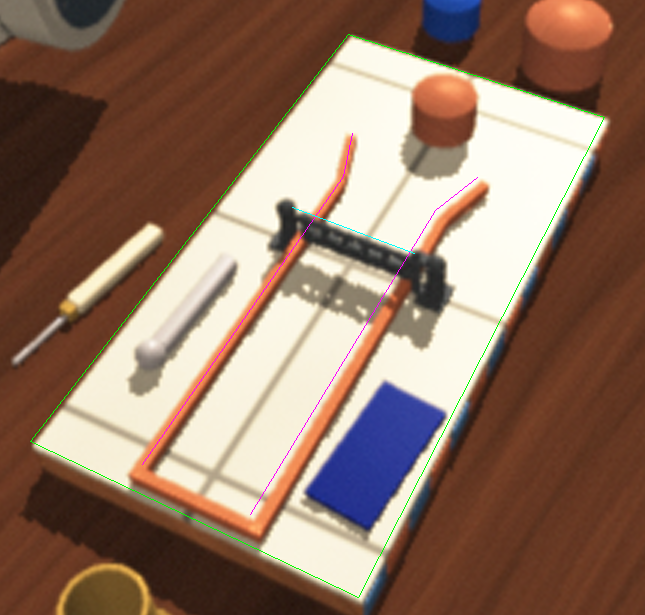

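The top view fits the shelf well. The two cameras differ by about 5 mm in world x, so I'll use the combined fit. The foot sits at shelf (-155, ~0) mm. I'll push with the jaws across the lane and the fingers about 30 mm apart, so they cradle the foot without pinching it. Next I'll compute the approach.

```bash
cat >> h.py <<'E'
P=np.array([.5176,-.0078,-1.4206])
def togo(sx,sy,z,o=None):
    o=o or env.get_obs(); R=np.array(o['tcp_rot']); d=shelf2w(P,[[sx,sy,z]])[0]-np.array(o['eef_pos'])
    yaw=np.arctan2(R[1,0],R[0,0]); want=P[2]+np.pi/2
    dy=(want-yaw+np.pi)%(2*np.pi)-np.pi
    return (R.T@d)/.8, -dy/(2*np.pi)
def where():
    o=env.get_obs(); R=np.array(o['tcp_rot']); s=w2shelf(P,[o['eef_pos']])[0]*1000
    print('t',round(o['time'],2),'shelf mm',s.round(1),'yaw err deg',round(np.degrees(np.arctan2(R[1,0],R[0,0])-P[2]-np.pi/2),2),'F',np.round(o['contact_force'],2),'gap',round(o['finger_gap'],3),'down',R[:,1].round(4))
E
python3 - <<'E'
from h import *
where()
for tgt in ((-.215,0,.2),(-.215,0,.12)): print(tgt,togo(*tgt)[0].round(4),round(togo(*tgt)[1],4), shelf2w(P,[tgt]).round(3))
for n,uv,z in (("big",(124,193),.05),("blue",(130,243),.04),("chimneytop",(418,161),.105),("punch",(315,223),.045),("scribe",(317,263),.005)):
    print(n,(w2shelf(P,ray("top",[uv],z))*1000).round(0))
E
```

```text
t 0.1 shelf mm [ 444.3 -362.6  230.7] yaw err deg -74.38 F [-0.27 -0.83 -0.53] gap 1.003 down [-3.0e-04  1.2e-03 -1.0e+00]
(-0.215, 0, 0.2) [-0.6716  0.0393  0.6583] -0.2066 [[0.485 0.205 0.2  ]]
(-0.215, 0, 0.12) [-0.6715  0.1393  0.6583] -0.2066 [[0.485 0.205 0.12 ]]
big [[-291.   45.   50.]]
blue [[-298.  -58.   40.]]
chimneytop [[289.  13. 105.]]
punch [[ 84. -77.  45.]]
scribe [[  80. -165.    5.]]
```

Call:
play_rows:
  moves: [0.35,-0.034,0.002,0.033,-0.01,0.35,-0.067,0.004,0.066,-0.02,0.35,-0.1,0.006,0.099,-0.03,0.35,-0.134,0.008,0.132,-0.04,0.35,-0.168,0.01,0.165,-0.05,0.35,-0.2,0.012,0.198,-0.06,0.35,-0.235,0.014,0.23,-0.07,0.35,-0.268,0.016,0.263,-0.08,0.35,-0.3,0.018,0.296,-0.09,0.35,-0.336,0.02,0.329,-0.1]

```text
time: 0.93
eef_pos: [0.3556, -0.1469, 0.2152]
tcp_rot: [[0.869, 0.0, 0.494], [-0.494, -0.0, 0.869], [0.0, -1.0, -0.0]]
contact_force: [0.5, -0.5, -0.0]
finger_gap: 0.352
```

```bash
python3 - <<'E'
from h import *
where()
for tgt in ((-.215,0,.2),(-.215,0,.12)): print(tgt,togo(*tgt)[0].round(4),round(togo(*tgt)[1],4))
print(env.get_obs()['joint_positions'].round(2))
E
```

```text
t 0.93 shelf mm [ 113.3 -181.   215.2] yaw err deg -38.24 F [ 0.47 -0.5  -0.04] gap 0.352 down [ 2.e-04 -2.e-04 -1.e+00]
(-0.215, 0, 0.2) [-0.0763  0.0189  0.4624] -0.1062
(-0.215, 0, 0.12) [-0.0763  0.1189  0.4624] -0.1062
[-0.61 -0.02 -0.35  1.24 -0.    1.48]
```

Call:
play_rows:
  moves: [0.35,-0.008,0.012,0.046,-0.011,0.35,-0.015,0.024,0.092,-0.021,0.35,-0.023,0.036,0.139,-0.032,0.35,-0.031,0.048,0.185,-0.042,0.35,-0.038,0.059,0.231,-0.053,0.35,-0.046,0.071,0.277,-0.064,0.35,-0.053,0.083,0.324,-0.074,0.35,-0.061,0.095,0.37,-0.085,0.35,-0.069,0.107,0.416,-0.096,0.35,-0.076,0.119,0.462,-0.106]

```text
time: 1.77
eef_pos: [0.4861, 0.2046, 0.1193]
tcp_rot: [[0.989, -0.0, -0.15], [0.15, -0.0, 0.989], [-0.0, -1.0, -0.0]]
contact_force: [0.9, 0.1, 0.4]
finger_gap: 0.352
```

```bash
python3 - <<'E'
from h import *
im=env.camera("scene"); cv2.imwrite("pics/s1.png",cv2.cvtColor(im,cv2.COLOR_RGB2BGR))
im2=env.camera("top"); cv2.imwrite("pics/t1.png",cv2.cvtColor(im2,cv2.COLOR_RGB2BGR))
where()
print(togo(-.215,0,.041)[0].round(4),round(togo(-.215,0,.041)[1],4))
o=env.get_obs(); R=np.array(o['tcp_rot']); e=np.array(o['eef_pos'])
print('tcp px scene',proj("scene",[e]).round(1),'top',proj("top",[e]).round(1))
b=cv2.cvtColor(im,cv2.COLOR_RGB2BGR)[60:260,160:360]; b=cv2.resize(b,None,fx=3,fy=3,interpolation=cv2.INTER_CUBIC)
u=((proj("scene",[e])[0]-[160,60])*3).astype(int); cv2.drawMarker(b,tuple(int(v) for v in u),(0,255,0),cv2.MARKER_CROSS,20,1)
cv2.imwrite("pics/s1c.png",b)
b=cv2.cvtColor(im2,cv2.COLOR_RGB2BGR)[110:290,100:300]; cv2.imwrite("pics/t1c.png",cv2.resize(b,None,fx=3,fy=3,interpolation=cv2.INTER_CUBIC))
E
```

```text
t 1.87 shelf mm [-216.5    1.4  117.9] yaw err deg 0.16 F [-0.01 -0.98  0.88] gap 0.35 down [-2.2e-03  4.0e-04 -1.0e+00]
[-0.0015  0.0961 -0.0019] 0.0004
tcp px scene [[276.7 130.6]] top [[154.8 209. ]]
```

View pics/s1c.png

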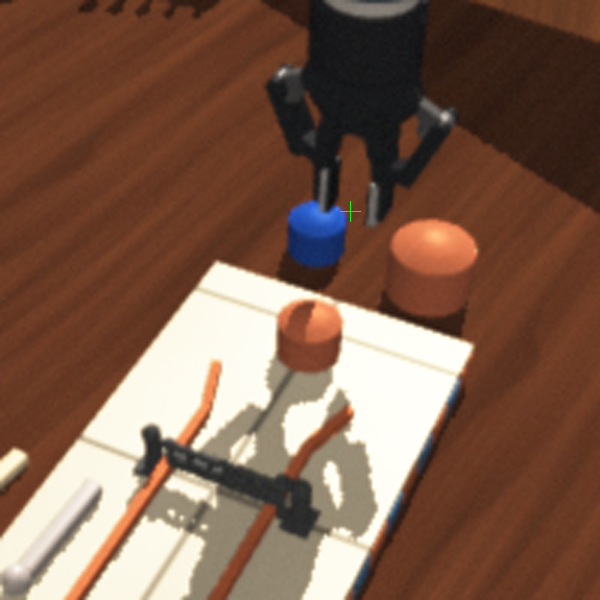

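View pics/t1c.png

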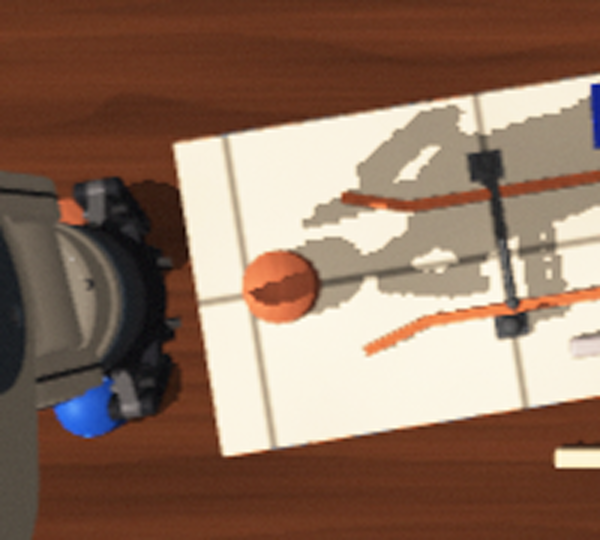

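The scene crop shows the fingertips at about (323,212) and (375,223), straddling the projected TCP at (350,211), with a gap of about 30 mm. The gripper is square behind the foot and clear of both look-alikes. I'll go down to 11 mm above the tiles.

Call:
play_rows:
  moves: [0.35,-0.001,0.03,0,0,0.35,-0.001,0.06,0,0,0.35,-0.0015,0.08,0,0,0.35,-0.0015,0.09,0,0,0.35,-0.0015,0.096,0,0,0.35,-0.0015,0.096,0,0]

```text
time: 2.37
eef_pos: [0.4847, 0.202, 0.0429]
tcp_rot: [[0.989, -0.001, -0.145], [0.145, -0.0, 0.989], [-0.001, -1.0, -0.0]]
contact_force: [-0.6, -0.3, -0.0]
finger_gap: 0.352
```

```bash
python3 - <<'E'
from h import *
im=env.camera("scene"); cv2.imwrite("pics/s2.png",cv2.cvtColor(im,cv2.COLOR_RGB2BGR))
where()
for x in (-.195,-.186,-.1): print(x,togo(x,0,.041)[0].round(4),round(togo(x,0,.041)[1],4))
o=env.get_obs(); e=np.array(o['eef_pos'])
b=cv2.cvtColor(im,cv2.COLOR_RGB2BGR)[80:240,190:350]; b=cv2.resize(b,None,fx=3.7,fy=3.7,interpolation=cv2.INTER_CUBIC)
u=((proj("scene",[e])[0]-[190,80])*3.7).astype(int); cv2.drawMarker(b,tuple(int(v) for v in u),(0,255,0),cv2.MARKER_CROSS,20,1)
cv2.imwrite("pics/s2c.png",b)
E
```

```text
t 2.42 shelf mm [-212.4   -0.6   43.6] yaw err deg -0.25 F [0.05 0.61 0.2 ] gap 0.349 down [ 1.e-04 -0.e+00 -1.e+00]
-0.195 [ 0.0009  0.0033 -0.0218] -0.0007
-0.186 [ 0.0009  0.0033 -0.0331] -0.0007
-0.1 [ 0.0014  0.0033 -0.1406] -0.0007
```

View pics/s2c.png

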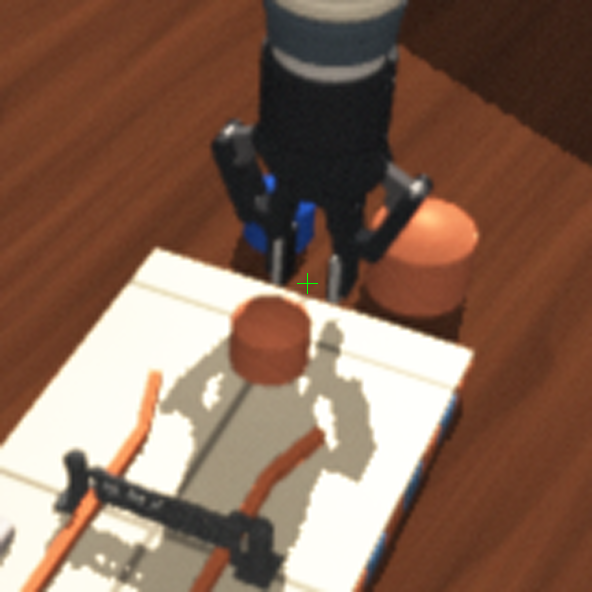

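The fingers are down behind the foot with the cradle centred on it. The foot top is at about (270,315) in the crop, still about 25 mm ahead of the fingers. I'll ease forward to touch it and start pushing.

Call:
play_rows:
  moves: [0.35,0.0005,0.0015,-0.008,0,0.35,0.0005,0.003,-0.016,0,0.35,0.0005,0.003,-0.022,0,0.35,0.0005,0.003,-0.026,0,0.35,0.0005,0.003,-0.03,0,0.35,0.0005,0.003,-0.034,0,0.35,0.0005,0.003,-0.038,0,0.35,0.0005,0.003,-0.043,0,0.35,0.0005,0.003,-0.049,0,0.35,0.0005,0.003,-0.055,0]

```text
time: 3.25
eef_pos: [0.4919, 0.1586, 0.0409]
tcp_rot: [[0.989, 0.0, -0.146], [0.146, 0.0, 0.989], [0.0, -1.0, 0.0]]
contact_force: [-0.1, 1.6, 0.5]
finger_gap: 0.35
```

```bash
cat >> h.py <<'E'
def snap(k,box=(190,100,180,150),f=3.5,n="scene"):
    im=env.camera(n); b=cv2.cvtColor(im,cv2.COLOR_RGB2BGR); cv2.imwrite(f"pics/{n}{k}_full.png",b)
    x,y,w,h=box; cv2.imwrite(f"pics/{n}{k}.png",cv2.resize(b[y:y+h,x:x+w],None,fx=f,fy=f,interpolation=cv2.INTER_CUBIC)); return im
E
python3 - <<'E'
from h import *
im=snap(3); where()
print(togo(-.1,0,.041)[0].round(4),round(togo(-.1,0,.041)[1],4))
E
```

```text
t 3.3 shelf mm [-167.6   -0.5   40.9] yaw err deg -0.23 F [-0.58 -0.41  0.16] gap 0.348 down [ 2.e-04 -4.e-04 -1.e+00]
[ 0.0009 -0.0001 -0.0845] -0.0006
```

View pics/scene3.png

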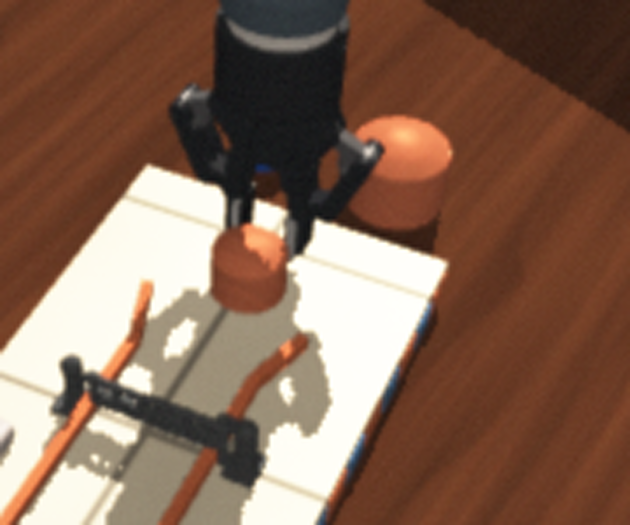

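The scene picture shows the foot at (248,270), upright against both fingertips at (238,215) and (298,235). A contact reading of about 1.6 N confirms the touch. I'll push on into the lane.

Call:
play_rows:
  moves: [0.35,0,0,-0.006,0,0.35,0.0005,0,-0.013,0,0.35,0.0005,0,-0.02,0,0.35,0.0005,0,-0.027,0,0.35,0.0005,0,-0.034,0,0.35,0.0005,0,-0.041,0,0.35,0.0005,0,-0.048,0,0.35,0.0005,0,-0.055,0,0.35,0.0005,0,-0.062,0,0.35,0.0005,0,-0.069,0]

```text
time: 4.13
eef_pos: [0.5003, 0.1038, 0.0409]
tcp_rot: [[0.989, -0.0, -0.146], [0.146, 0.0, 0.989], [-0.0, -1.0, 0.0]]
contact_force: [0.6, -0.5, 0.1]
finger_gap: 0.35
```

```bash
python3 - <<'E'
from h import *
im=snap(4,(170,120,180,150)); it=snap(4,(130,120,240,140),3.3,"top"); where()
print(togo(-.04,0,.041)[0].round(4),round(togo(-.04,0,.041)[1],4))
E
```

```text
t 4.23 shelf mm [-112.5   -0.4   40.8] yaw err deg -0.28 F [0.76 0.36 0.52] gap 0.351 down [-1.e-04 -5.e-04 -1.e+00]
[ 0.0009 -0.0002 -0.0907] -0.0008
```

View pics/scene4.png

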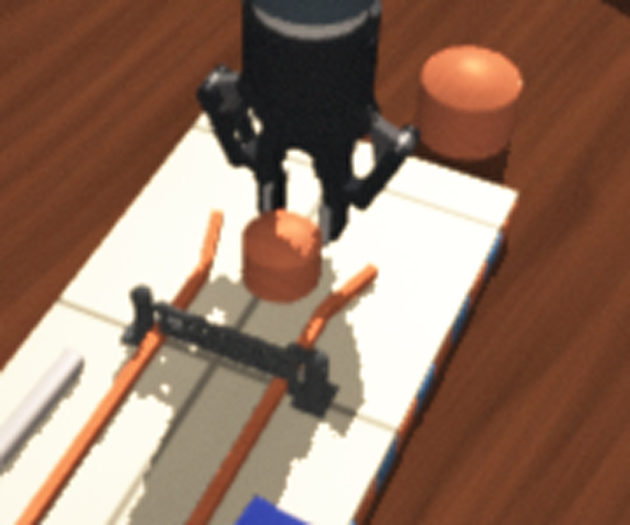

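View pics/top4.png

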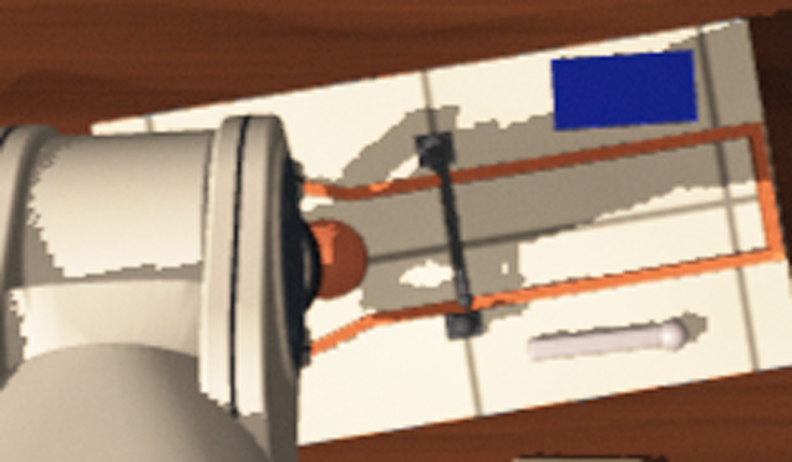

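```bash
python3 - <<'E'
from h import *
pt=np.load("shelf.npy")
for p in (pt,P): print((w2shelf(p,ray("top",[(130+368/3.3,120+258/3.3)],.055))*1000).round(1),(w2shelf(p,ray("top",[(130+335/3.3,120+221/3.3),(130+335/3.3,120+298/3.3)],.062))*1000).round(1).tolist())
for p in (P,np.array([.5203,-.009,-1.424])):
  # scene foot silhouette bounds
  im=cv2.cvtColor(cv2.imread("pics/scene4_full.png"),cv2.COLOR_BGR2RGB)
  best=None
  u=np.array([170+282/3.5,120+255/3.5])
  def r(x):
    h=cv2.convexHull(proj("scene",cylpts(x[0],x[1],.03)).astype(np.float32)); b=h.reshape(-1,2); return [b[:,0].min()-(170+243/3.5),b[:,0].max()-(170+322/3.5),b[:,1].max()-(120+302/3.5)]
  x=least_squares(r,[.5,.07]).x; print('scene foot',(w2shelf(p,[[x[0],x[1],.03]])*1000).round(1))
E
```

```text
[[-54.6  -1.2  55. ]] [[-70.6, 24.1, 62.0], [-78.0, -22.1, 62.0]]
[[-55.8  -3.5  55. ]] [[-71.8, 21.8, 62.0], [-79.1, -24.4, 62.0]]
scene foot [[-82.9   2.2  30. ]]
scene foot [[-84.5  -0.6  30. ]]
```

The foot measures at shelf (-81, 0) mm, about 31 mm ahead of the fingers as modelled, and it's entering the lane centred. Next I'll push it up to the gate.

Call:
play_rows:
  moves: [0.35,0.0002,0,-0.006,-0.0004,0.35,0.0005,0,-0.013,-0.0007,0.35,0.0005,0,-0.02,-0.0007,0.35,0.0005,0,-0.027,-0.0007,0.35,0.0005,0,-0.034,-0.0007,0.35,0.0005,0,-0.041,-0.0007,0.35,0.0005,0,-0.048,-0.0007,0.35,0.0005,0,-0.055,-0.0007,0.35,0.0005,0,-0.061,-0.0007,0.35,0.0005,0,-0.066,-0.0007]

```text
time: 5.07
eef_pos: [0.5084, 0.0516, 0.0409]
tcp_rot: [[0.989, 0.0, -0.15], [0.15, 0.0, 0.989], [0.0, -1.0, -0.0]]
contact_force: [0.3, 0.6, -0.8]
finger_gap: 0.353
```

```bash
python3 - <<'E'
from h import *
im=snap(5,(150,130,180,150)); it=snap(5,(150,120,230,140),3.4,"top"); where()
print(togo(.0,0,.041)[0].round(4),round(togo(.0,0,.041)[1],4))
E
```

```text
t 5.17 shelf mm [-60.   -0.1  40.9] yaw err deg -0.02 F [-0.22  0.91 -0.2 ] gap 0.352 down [ 1.e-04 -3.e-04 -1.e+00]
[ 0.0002 -0.0001 -0.075 ] -0.0
```

View pics/scene5.png

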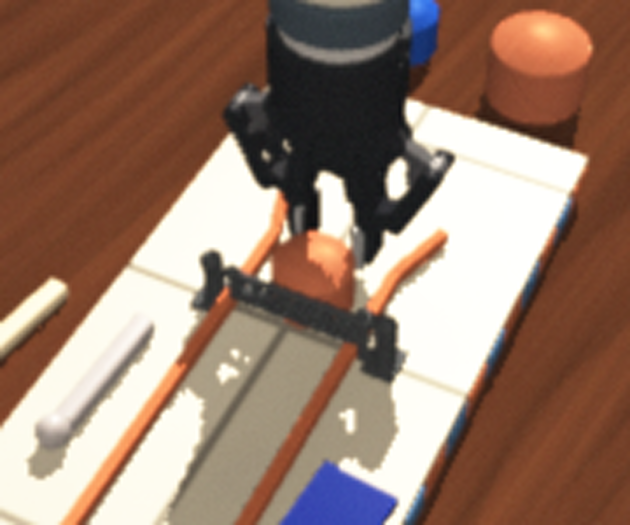

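View pics/top5.png

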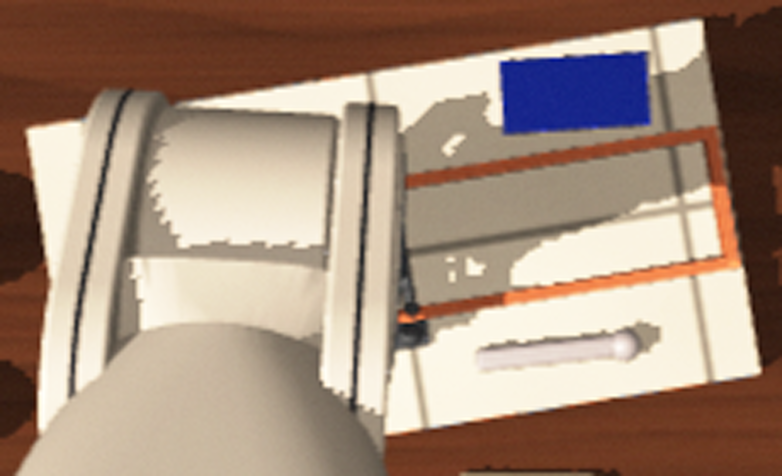

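The foot is centred in the lane, just touching the gate at (315,300) in the scene crop. The gate is still shut. I'll push gently through.

Call:
play_rows:
  moves: [0.35,0,0,-0.004,0,0.35,0,0,-0.009,0,0.35,0,0,-0.014,0,0.35,0,0,-0.019,0,0.35,0,0,-0.025,0,0.35,0,0,-0.031,0,0.35,0,0,-0.037,0,0.35,0,0,-0.043,0,0.35,0,0,-0.049,0,0.35,0,0,-0.055,0]

```text
time: 6.0
eef_pos: [0.515, 0.0081, 0.0409]
tcp_rot: [[0.989, -0.0, -0.15], [0.15, 0.0, 0.989], [-0.0, -1.0, 0.0]]
contact_force: [-0.2, 2.4, -0.0]
finger_gap: 0.351
```

```bash
python3 - <<'E'
from h import *
im=snap(6,(150,130,180,150)); where()
print(togo(.05,0,.041)[0].round(4),round(togo(.05,0,.041)[1],4))
E
```

```text
t 6.05 shelf mm [-15.4  -0.1  40.9] yaw err deg 0.0 F [-0.05  0.39 -0.46] gap 0.349 down [ 2.e-04 -6.e-04 -1.e+00]
[ 0.0001 -0.0001 -0.0818] 0.0
```

View pics/scene6.png

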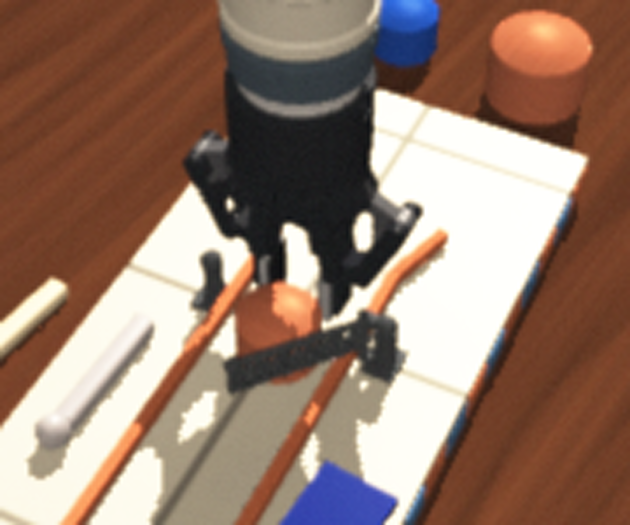

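The gate has swung open, with its leaf across the crop from (360,335) to (235,380), resting on the foot at (278,330), which is upright. The fingers are just behind it. I'll keep the push steady.

Call:
play_rows:
  moves: [0.35,0,0,-0.005,0,0.35,0,0,-0.011,0,0.35,0,0,-0.017,0,0.35,0,0,-0.023,0,0.35,0,0,-0.029,0,0.35,0,0,-0.035,0,0.35,0,0,-0.041,0,0.35,0,0,-0.047,0,0.35,0,0,-0.053,0,0.35,0,0,-0.059,0]

```text
time: 6.88
eef_pos: [0.5221, -0.0385, 0.0409]
tcp_rot: [[0.989, 0.0, -0.15], [0.15, -0.0, 0.989], [0.0, -1.0, -0.0]]
contact_force: [-0.1, 1.0, -0.0]
finger_gap: 0.349
```

```bash
python3 - <<'E'
from h import *
im=snap(7,(140,140,180,150)); where()
print(togo(.06,0,.041)[0].round(4),round(togo(.06,0,.041)[1],4))
E
```

```text
t 6.93 shelf mm [31.8  0.  40.9] yaw err deg 0.0 F [ 0.84 -0.78  0.58] gap 0.351 down [ 2.e-04 -5.e-04 -1.e+00]
[-0.     -0.0001 -0.0353] 0.0
```

View pics/scene7.png

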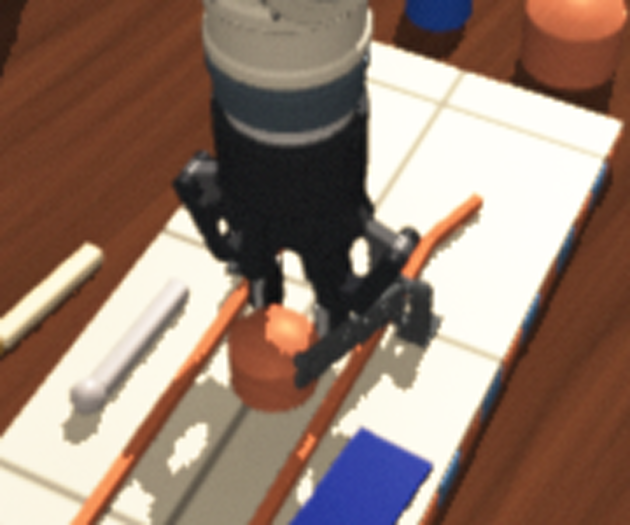

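The leaf, from (415,300) to (300,370) in the crop, still leans on the upright foot at (270,360), and the force is about 1 N. I'll carry on until the fingers are at about x = 74 mm.

Call:
play_rows:
  moves: [0.35,0,0,-0.005,0,0.35,0,0,-0.01,0,0.35,0,0,-0.016,0,0.35,0,0,-0.022,0,0.35,0,0,-0.028,0,0.35,0,0,-0.034,0,0.35,0,0,-0.039,0,0.35,0,0,-0.044,0,0.35,0,0,-0.049,0,0.35,0,0,-0.053,0]

```text
time: 7.77
eef_pos: [0.5285, -0.0804, 0.0409]
tcp_rot: [[0.989, 0.0, -0.15], [0.15, -0.0, 0.989], [0.0, -1.0, -0.0]]
contact_force: [-0.6, 1.6, 0.3]
finger_gap: 0.348
```

```bash
python3 - <<'E'
from h import *
im=snap(8,(130,160,180,150)); it=snap(8,(200,120,180,120),4,"top"); where()
print(togo(.088,0,.041)[0].round(4),round(togo(.088,0,.041)[1],4))
E
```

```text
t 7.87 shelf mm [73.6 -0.1 40.9] yaw err deg -0.01 F [-0.21  0.07 -0.28] gap 0.349 down [ 1.e-04 -5.e-04 -1.e+00]
[ 0.0001 -0.0001 -0.018 ] -0.0
```

View pics/scene8.png

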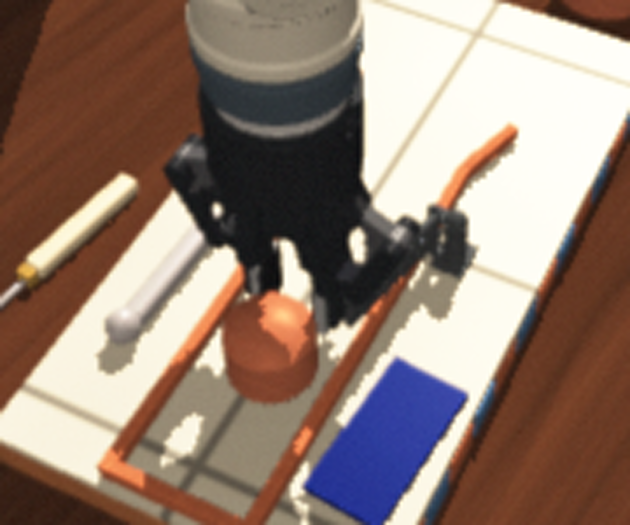

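View pics/top8.png

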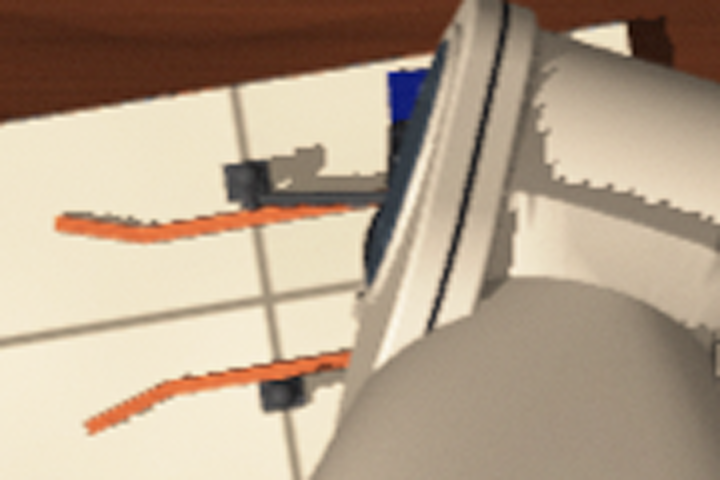

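```bash
python3 - <<'E'
from h import *
def r(x,L,Rr,B):
    b=cv2.convexHull(proj("scene",cylpts(x[0],x[1],.03)).astype(np.float32)).reshape(-1,2); return [b[:,0].min()-L,b[:,0].max()-Rr,b[:,1].max()-B]
x=least_squares(r,[.53,-.1],args=(130+222/3.5,130+0+318/3.5,160+403/3.5)).x
for p in (P,np.array([.5203,-.009,-1.424])): print('foot',(w2shelf(p,[[x[0],x[1],.03]])*1000).round(1))
# independent: cross curb inner face and lane, drawn over picture with foot model at x=.105
b=cv2.imread("pics/scene8_full.png"); b=cv2.resize(b,None,fx=4,fy=4,interpolation=cv2.INTER_CUBIC)
p=np.array([.5203,-.009,-1.424])
def dl(S,col,cl=False): cv2.polylines(b,[(proj("scene",shelf2w(p,S))*4).astype(np.int32).reshape(-1,1,2)],cl,col,1)
a=np.linspace(0,2*np.pi,60)
for X,col in ((.105,(0,255,0)),): 
    for z in (.03,.062): dl(np.c_[X+.025*np.cos(a),.025*np.sin(a),np.full(60,z)],col)
dl(np.array([[.0,-.036,.03],[.193,-.036,.03],[.193,.036,.03],[0,.036,.03]]),(255,0,255))
cv2.imwrite("pics/ov8.png",b[185*4:320*4,130*4:310*4])
E
```

```text
foot [[103.9   2.2  30. ]]
foot [[102.3   0.   30. ]]
```

View pics/ov8.png

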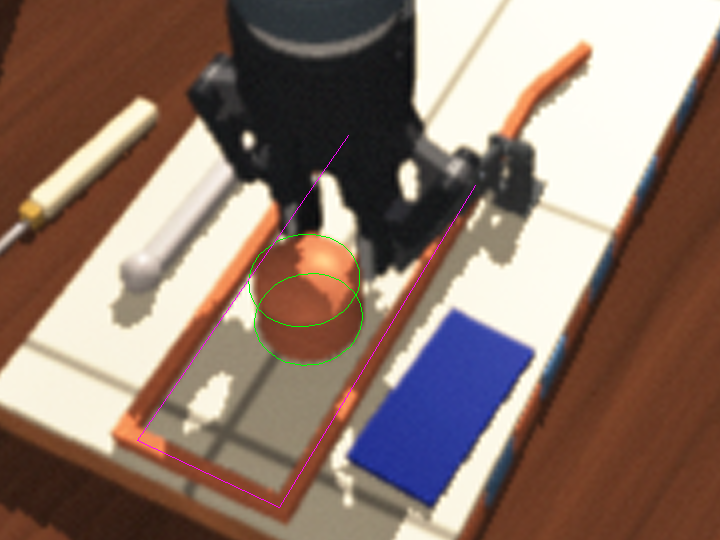

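The overlay puts the foot at shelf x ≈ 103–104 mm, centred in the lane. The leaf now rests on the +y finger, along (255,195)–(385,195) in the top crop. The last push is 15 mm, to x ≈ 119. Then I'll ease back 1.6 mm to break contact and raise the fingers straight up in the same call, while the gate still leans on them.

Call:
play_rows:
  moves: [0.35,0,0,-0.004,0,0.35,0,0,-0.009,0,0.35,0,0,-0.013,0,0.35,0,0,-0.017,0,0.35,0,0,-0.019,0,0.35,0,0,-0.019,0,0.35,0,0,-0.017,0,0.35,0,-0.045,-0.017,0,0.35,0,-0.09,-0.017,0,0.35,0,-0.13,-0.017,0]

```text
time: 8.7
eef_pos: [0.5302, -0.0931, 0.1465]
tcp_rot: [[0.989, -0.0, -0.15], [0.15, 0.0, 0.989], [-0.0, -1.0, 0.0]]
contact_force: [1.0, -0.1, 0.4]
finger_gap: 0.352
```

```bash
python3 - <<'E'
from h import *
im=snap(9,(130,140,180,150)); where()
E
```

```text
t 8.75 shelf mm [ 87.3   2.  152.8] yaw err deg 0.05 F [ 0.92 -1.35  5.61] gap 0.351 down [ 0.008  -0.0027 -1.    ]
```

View pics/scene9.png

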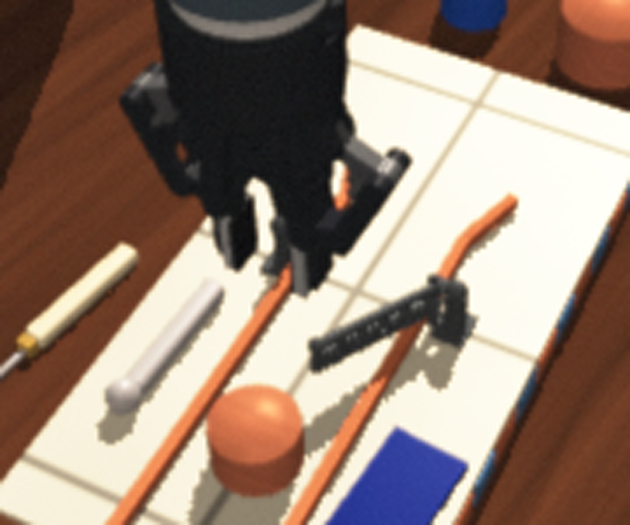

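The fingers are up at z ≈ 0.15 m. The gate is swinging shut, its leaf from (440,295) to (315,355), and the foot stands clear at (255,440). I'll raise a little more and let the gate settle.

Call:
play_rows:
  moves: [0.35,0,-0.02,0,0,0.35,0,-0.04,0,0,0.35,0,-0.06,0,0,0.35,0,-0.07,0.01,0,0.35,0,-0.07,0.03,0,0.35,0,-0.07,0.05,0,0.35,0,-0.07,0.08,0,0.35,0,-0.07,0.11,0,0.35,0,-0.07,0.14,0,0.35,0,-0.07,0.17,0]

```text
time: 9.58
eef_pos: [0.5093, 0.0428, 0.2005]
tcp_rot: [[0.989, -0.0, -0.15], [0.15, 0.0, 0.989], [-0.0, -1.0, 0.0]]
contact_force: [1.2, -0.6, -0.3]
finger_gap: 0.348
```

Call:
play_rows:
  moves: [0.35,0,0,0.03,0,0.35,0,0,0.06,0,0.35,0,0,0.09,0,0.35,0,0,0.12,0,0.35,0,0,0.14,0,0.35,0,0,0.15,0,0.35,0,0,0.15,0,0.35,0,0,0.15,0,0.35,0,0,0.15,0,0.35,0,0,0.15,0]

```text
time: 10.42
eef_pos: [0.4922, 0.1589, 0.2008]
tcp_rot: [[0.989, -0.0, -0.149], [0.149, -0.0, 0.989], [-0.0, -1.0, -0.0]]
contact_force: [0.4, 0.8, 0.1]
finger_gap: 0.349
```

```bash
python3 - <<'E'
from h import *
im=snap(10,(120,140,200,165),3.5); it=snap(10,(150,110,260,170),3,"top"); where()
# foot from scene and top
for n,g in (("scene",None),("top",None)):
    I=im if n=="scene" else it
    m=orange(I); m=cv2.morphologyEx(m,cv2.MORPH_OPEN,np.ones((7,7)))
    k,l,st,ce=cv2.connectedComponentsWithStats(m)
    for i in range(1,k):
        c=ce[i]; w=w2shelf(P,ray(n,[c],.05))[0]
        if .03<w[0]<.19 and abs(w[1])<.05:
            def r(x):
                h=cv2.convexHull(proj(n,cylpts(x[0],x[1],.03)).astype(np.float32)); M=cv2.moments(h); return [M['m10']/M['m00']-c[0],M['m01']/M['m00']-c[1]]
            x=least_squares(r,ray(n,[c],.05)[0][:2]).x
            print(n,st[i],'foot P',(w2shelf(P,[[x[0],x[1],.03]])*1000).round(1),'own',(w2shelf(np.load("shelf.npy") if n=="top" else np.array([.5203,-.009,-1.424]),[[x[0],x[1],.03]])*1000).round(1))
E
```

```text
t 10.52 shelf mm [-1.687e+02 -2.000e-01  2.008e+02] yaw err deg -0.04 F [-0.7  -0.41 -1.23] gap 0.347 down [-0.e+00 -1.e-04 -1.e+00]
scene [189 252  28  29 643] foot P [[122.7   1.4  30. ]] own [[121.1  -0.7  30. ]]
top [317 171  22  23 400] foot P [[122.7   1.9  30. ]] own [[123.9   4.   30. ]]
```

View pics/scene10.png

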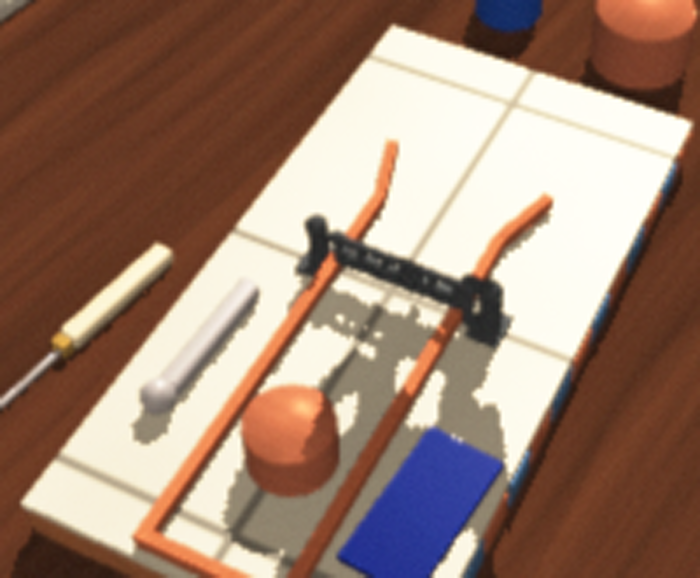

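View pics/top10.png

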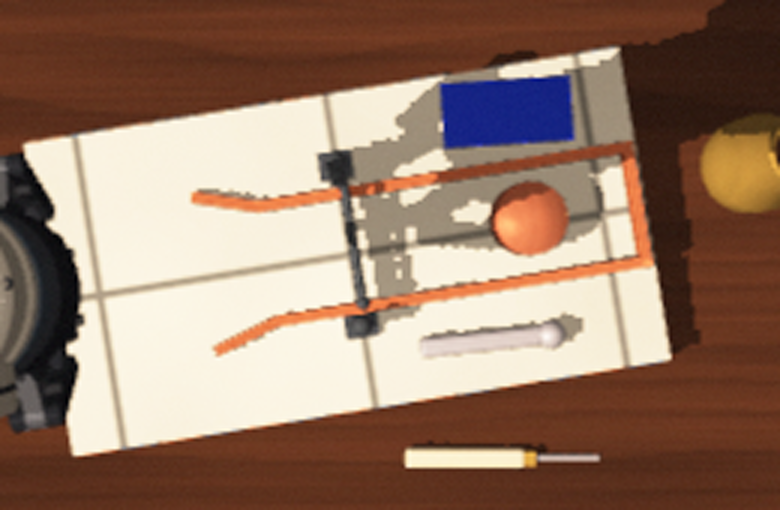

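Both views show the gate shut and the foot upright on the landing at shelf (≈122, ≈+2) mm. Before handing in, I'll compare the gate and bystanders with the first pictures.

```bash
python3 - <<'E'
from h import *
a=cv2.imread("pics/top0.png"); b=cv2.imread("pics/top10_full.png")
def cen(im,f):
    m=f(cv2.cvtColor(im,cv2.COLOR_BGR2HSV).astype(int)); M=cv2.moments(m.astype(np.uint8)*255,True); return round(M['m10']/M['m00'],2),round(M['m01']/M['m00'],2),int(M['m00'])
def box(f,x0,y0,x1,y1):
    def g(h):
        m=np.zeros(h.shape[:2],bool); m[y0:y1,x0:x1]=f(h)[y0:y1,x0:x1]; return m
    return g
fs={'pane':box(lambda h:(abs(h[...,0]-118)<12)&(h[...,1]>150),285,125,350,170),
'chimney':box(lambda h:(abs(h[...,0]-22)<7)&(h[...,1]>120)&(h[...,2]>90),380,140,440,190),
'scribe':box(lambda h:(h[...,2]>150),275,250,360,275),
'punch':box(lambda h:(abs(h[...,0]-165)<25)&(h[...,2]>120)&(h[...,1]<60),285,210,345,233),
'gate lower half (dark)':box(lambda h:(h[...,2]<75)&(h[...,1]<160),262,185,277,224)}
for k,f in fs.items(): print(k,cen(a,f),cen(b,f))
where(); o=env.get_obs(); print('max qd',np.abs(o['qd']).max().round(4))
E
```

```text
pane (318.59, 146.63, 860) (318.53, 146.81, 881)
chimney (403.8, 163.83, 958) (401.52, 165.87, 772)
scribe (310.43, 262.51, 300) (310.43, 262.51, 300)Traceback (most recent call last):
  File "<stdin>", line 14, in <module>
  File "<stdin>", line 4, in cen
ZeroDivisionError: float division by zero
```

```bash
python3 - <<'E'
from h import *
for n,bx in (("top",{'chimney':(382,142,434,188),'punch':(288,214,342,232),'gate toe':(262,205,280,226),'gate mid':(262,175,275,212)}),("scene",{'chimney':(130,318,186,383),'punch':(155,218,198,262)})):
    a=cv2.imread(f"pics/{n}0.png"); b=cv2.imread(f"pics/{n}10_full.png")
    for k,(x0,y0,x1,y1) in bx.items():
        r=cv2.matchTemplate(b[y0-8:y1+8,x0-8:x1+8],a[y0:y1,x0:x1],cv2.TM_CCOEFF_NORMED); _,v,_,l=cv2.minMaxLoc(r); print(n,k,'shift px',l[0]-min(8,x0),l[1]-min(8,y0),'score',round(v,3))
where(); print(np.abs(env.get_obs()['qd']).max().round(4))
E
```

```text
top chimney shift px 0 0 score 0.875
top punch shift px 0 0 score 0.999
top gate toe shift px 0 0 score 1.0
top gate mid shift px 0 0 score 0.966
scene chimney shift px 0 0 score 0.788
scene punch shift px 0 0 score 0.949
t 10.52 shelf mm [-1.687e+02 -2.000e-01  2.008e+02] yaw err deg -0.04 F [-0.7  -0.41 -1.23] gap 0.347 down [-0.e+00 -1.e-04 -1.e+00]
0.0025
```

The gate toe matches its starting position exactly, and the bystanders show no shift. The arm is still and touching nothing, so I'm handing in.

```bash
python3 - <<'E'
from h import *
env.job_done(); where()
E
```

```text
the job is handed in; nothing more can be done
the job is handed in; nothing more can be done
```

I pushed the small copper foot between the curbs and through the gate onto the landing, with the fingers about 30 mm apart behind it. I then eased them back 1.6 mm and lifted them straight up, and the gate fell shut behind the foot. The job was handed in at about 10.5 s of the 46 s; no verdict is reported.

**Foot:** it stands upright at about shelf (122, +2) mm. The two cameras agree to about 3 mm in x and 5 mm in y.

**Gate and bystanders:** the gate toe, punch, pane and scribe match the first pictures with no shift.

**Robot:** the arm was still, well above the shelf. The force readings I took while pushing were at most about 2.4 N.

**Checks that failed or disagreed:**
- The two cameras differed by about 5 mm in world x on the shelf, so I used the combined fit.
- One colour check put the chimney 2–3 pixels off. I put that down to the arm's shadow, because template matching showed no shift in either view, though with lower scores (0.88 and 0.79).
- The colour check on the punch found no pixels, so I redid it by template matching.
- One reading during the fast lift showed 5.6 N upward. It came with the arm already clear of everything, so I take it to be from the arm's own motion.

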